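Draw out the air cleaner's filter tray with the pull hook

ROBOT

A 6-joint arm with a two-finger parallel gripper is mounted at the origin on a cart in front of the work surface, level with it; the furniture and walls round the work are solid. World frame = base frame: x ahead of the robot, y to its left, z up, the work surface at z = 0. Lengths are in m, angles in rad, forces in N, time in s.
With the tool pointing down it reaches from about 0.3 to 0.75 m from the base axis. Payload 8.5 kg.
Tool frame: the origin (TCP) lies on the centre line of the jaws, within the pads' length; the fingertips stand 22 mm ahead of it and the grasp point (between the pads) lies 3 mm ahead of it (bot.tcp_to_tips is the distance from the TCP to the fingertips, in m); z points along the fingers, y is the line along which they close (so a half turn about z gives the same grasp; the last joint's range is limited). The gripper opens to 88 mm and grips with 3 to 60 N. Pads are 18 mm wide; open, the fingers measure 123 mm over their backs; the gripper's body (75 mm by 187 mm) begins 45 mm behind the grasp point.
Start: joints at [0.898, 0.381, 1.297, -0, 1.464, -0.215], TCP at [0.243, 0.493, 0.238] pointing down, gripper open.
Joint ranges: [-3.11, 3.11], [-0.89, 2.33], [0.22, 2.48], [-1.42, 4.56], [0.17, 2.85], [-2.88, 2.88]. Speed limits (rad/s): [2.39, 2.39, 3.14, 3.14, 3.14, 3.14].

INTERFACE

Orientations are given as [roll, pitch, yaw] about the fixed x, y, z axes, in that order (R = Rz(yaw) Ry(pitch) Rx(roll)).
In Python, from workcell import bot gives the robot as it stands.
- The arm moves only by the tool jog_arm, never from a script. Its argument "increments" is a list of rows, each a list of 3 entries, a list of its own where there are three numbers: the shift along the world's x, y, z in units of 0.12 m (1.0 is 0.12 m), then the turn, a rotation vector about the world's x, y, z in units of 360 degrees (1.0 is 360 degrees), then the gripper's target within -1 to 1 (shut at 1, half-way at 0, fully open at -1). A call has 1 to 8 rows; each row is the pose to reach, as a shift and turn from the pose commanded when the call began, turning the shorter way round; what a row does not reach only later rows make up. A row lasts 1/10 s, in which the tool goes at most 50 mm and 8.59 degrees, less where a joint would pass 70% of its speed; a pose out of reach is approached as far as the arm can. A call with a number of a shift or a turn outside -1 to 1 is refused whole. A call with a gripper value outside its range is refused whole. The fingers move at their own pace and stop on an object; "grip_force" is the grip in N (left out, the last holds). Time passes only in rows, so rows that repeat a pose let the fingers close. It gives the time, the measured TCP pose, the force, the opening and the grip force at its end, in the units of the state.
- bot.get_state(): the state, without advancing time (a new reading comes with each control period).
- bot.get_image(name): name is "scene" or "top"; returns a dict with "frame" (480x640x3 uint8, red, green, blue), "vfov" (degrees; the focal length in pixels is half the picture's height over the tangent of half this angle, whatever the lens; pixels are square), "cx", "cy" (the principal point, pixels), "cam_to_world" (4x4, takes a point from camera to world coordinates). Camera axes: x right, y up, looking along -z (the intrinsics and any distortion apply to the point x, -y, -z); pixel columns grow to the right and rows downward; lengths in m; the calibration is good to about 2 mm. A picture is of the moment at which its call begins. There is no depth.
- bot.close_job(): hands the job in; it is judged then, once.
The state is a dict: "t": time; "q": joint angles; "qvel": joint speeds; "effort": joint torques, N m; "tool_pos": TCP position; "tcp_rot": TCP orientation; "wrist_force": force on the tool from outside, world axes, zero at the start; "moment": the same for the moment, N m; "grip_width": finger opening in m; "grip_force": force on a finger pad.
Only numpy, scipy, OpenCV 4.12 (cv2) and the standard library are available. Lean on these libraries where they do the work, as an engineer would, in place of code of your own. Each camera call takes 0.05 s, during which the arm holds its last target. There are 200 camera calls.

TASK

Take the pull hook from its rest, catch it behind the front panel through the finger hole of the air cleaner's filter tray, and draw the tray out until it meets its stop, without straining it there. Then unhook, leave the tray fully out and stand the hook back in its rest as it was. Do not touch the box or its tray with the gripper, and leave the other things on the bench where they are.

Things in the scene. Friction and masses are not known exactly. Their poses are not given: they have to be found in the camera images.
- filter_box: Grey sheet-metal bench air-cleaner box, fixed on a plywood base, 130 (x) x 116 (y) mm, 160 mm high in all, with a tray in its front face. Origin under its centre on the worktop; x points from its front face (65 mm before the origin, robot's side) to its back. A brow juts 15 mm from the front face above the tray, underside 148 mm above the worktop: a tool held upright does not reach the hole.
- filter_tray (a joint): How far the aluminium tray is drawn out of the box along the box's -x, in m (0 = flush with the front face; it may start up to 12 mm out). It drags with about 3 N and stays where it is left; it comes out somewhere between 60 and 100 mm, until a firm stop inside the box is felt.
- tray_hole (a point): Centre of the round finger hole (37 mm diameter) in the tray's front panel, on its front surface, about 96 mm above the worktop; moves with the tray. Axes as the box's: x into the box, z up. The panel is 98 mm wide, 82 mm high, 6 mm thick; behind it the tray is hollow for 40 mm, its floor 43 mm below the hole's centre, its side walls 43 mm either side.
- pull_hook: Loose pull hook, 0.13 kg, 150 mm long: 8 mm steel bar, wooden handle. Origin at the bend on the bar's centre line; z is vertical when it stands in its rest. From the bend the shank runs up and back along (-0.454, 0, 0.891), i.e. leaning 27 degrees; the other way the bar runs 26 mm along +x, then 18 mm down along -z (centre lines, plus 4 mm round end): this tip catches behind the panel.
- hook_tip (a point): Centre of the round end of the hook's down-turned tip: (26, 0, -18) mm in the hook's frame.
- hook_handle (a point): Middle of the hook's rectangular wooden handle, on the shank's axis, 85 mm up from the bend: the place to grip, across its 24 mm width (along the hook's y), with the fingers pointing down along the leaning shank. Axes as the hook's. The handle is 66 mm long along the shank and 20 mm thick; below it sits a 16 mm round ferrule 6 mm long, then the bare bar.
- hook_rest: Fixed light-wood rest in which the hook stands leaning; base 120 x 60 x 10 mm, origin on the worktop, axes as those of the hook standing in it. A foot (22 mm long in x, 46 mm high, with two flared cheeks beside the bar up to 83 mm high) carries the bend; a 16 mm wide sloping back lies under the handle. The hook comes straight up out of it and goes back straight down.
- rest_seat (a point): Where the hook's bend (its origin) sits when the hook stands in the rest, 50 mm above the worktop. Axes as the rest's.
- bench_spot (a point): A fixed point on the bare worktop in front of the robot, only for orientation. Note: pictures draw the room's tall closet door standing open between the robot and the bench, but in truth it is shut, along the wall to the robot's right, half a metre from the base axis, and does not bar the way.
- oak_block: Bystander, to be left where it is: plain oak block, 70x110x60 mm. Origin under its centre.
- glue_bottle: Bystander, to be left where it is: wood glue bottle, 59 mm across, 170 mm tall. Origin under its centre.
- drive_box: Bystander, to be left where it is: flat black box, 75x110x23 mm. Origin under its centre.
- tape_measure: Bystander, to be left where it is: tape measure, 38x93x66 mm. Origin under its centre.
- wax_tin: Bystander, to be left where it is: flat round tin, 70 mm across, 26 mm high. Origin under its centre.
- sanding_block: Bystander, to be left where it is: cork sanding block, 56x90x27 mm. Origin under its centre.
- bench_timer: Bystander, to be left where it is: upright timer, 40x50x75 mm. Origin under its centre.
Mind the look-alikes: they are no part of the job. Leave any pink or turquoise look-alike of the pull_hook alone.

How it is judged:
By the outcome, as a careful person would: the job done as asked, in the order asked, and still so for the second after the job is handed in, with the robot touching nothing.
It also fails if it takes over 51 s, if anything falls off the work surface, if the arm or the gripper's body presses on something with over 40 N, if the wrist force passes 120 N, or if a joint passes its speed limit or range.

## Working session

There is one attempt and no reset: what is moved stays moved. The work goes in short steps, Python scripts to look and compute and a tool call to move; the robot and the scene stay as the last step left them, time stands still between calls to the robot, and variables do not carry over. Pictures are saved under pics/ and viewed, at most 10 in all, crops included, and the job is handed in when it is done.

Besides the shell and the picture viewer there is one more tool, called after "Call:" as name(argument=value, ...) on one line, values as JSON. jog_arm: Moves the arm, as the interface text tells. Its arguments: {"type":"object","properties":{"increments":{"type":"array"},"grip_force":{"type":"number"}},"required":["increments"]}

```bash
mkdir -p pics; ls; python3 - <<'E'
from workcell import bot
import cv2,numpy as np
for n in("scene","top"):
    im=bot.get_image(n);cv2.imwrite(f"pics/{n}0.png",im["frame"][:,:,::-1])
    print(n,{k:(np.round(v,4).tolist() if k!="frame" else 0) for k,v in im.items() })
print(bot.get_state())
E
```

```text
pics
scene {'frame': 0, 'vfov': 54.0972, 'cx': 315.1817, 'cy': 233.6962, 'cam_to_world': [[-0.9097, -0.3281, 0.2547, 0.8534], [0.4152, -0.7006, 0.5803, 0.7892], [-0.0119, 0.6337, 0.7735, 1.0387], [0.0, 0.0, 0.0, 1.0]]}
top {'frame': 0, 'vfov': 50.103, 'cx': 326.0525, 'cy': 248.5488, 'cam_to_world': [[-0.0195, 0.9828, -0.1839, 0.2615], [-0.9998, -0.0174, 0.0129, 0.1006], [0.0095, 0.1841, 0.9829, 1.5453], [0.0, 0.0, 0.0, 1.0]]}
{'t': 0.1, 'q': array([ 8.97677320e-01,  3.81173852e-01,  1.29811979e+00, -2.09556692e-05,
        1.46358940e+00, -2.15298720e-01]), 'qvel': array([-0.00035018, -0.00059783, -0.00307213,  0.00070244, -0.00152851,
       -0.00090035]), 'effort': array([ 3.74408788e-03, -4.38648391e+01, -2.24915797e+01,  7.14347418e-02,
        3.41139268e-02, -2.39970143e-05]), 'tool_pos': array([0.24295527, 0.49317166, 0.2370972 ]), 'tcp_rot': array([-3.14032761e+00, -2.55325822e-04,  2.68377446e+00]), 'wrist_force': array([ 0.09096245, -0.29515815,  0.21489497]), 'moment': array([0.02178464, 0.02230255, 0.03354595]), 'grip_force': 0.0, 'grip_width': 0.08818547664547034}
```

View pics/scene0.png

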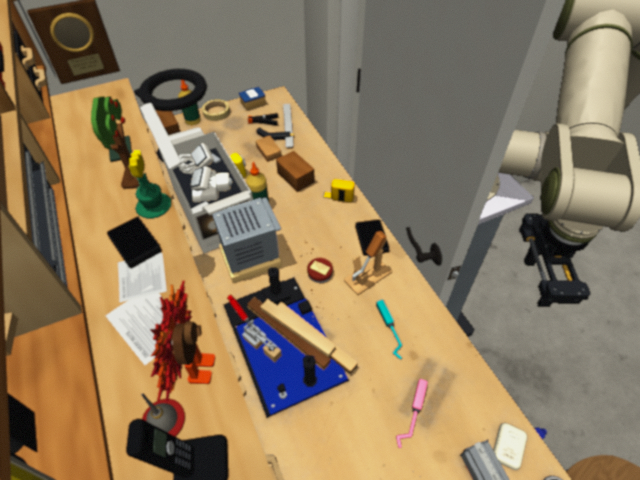

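View pics/top0.png

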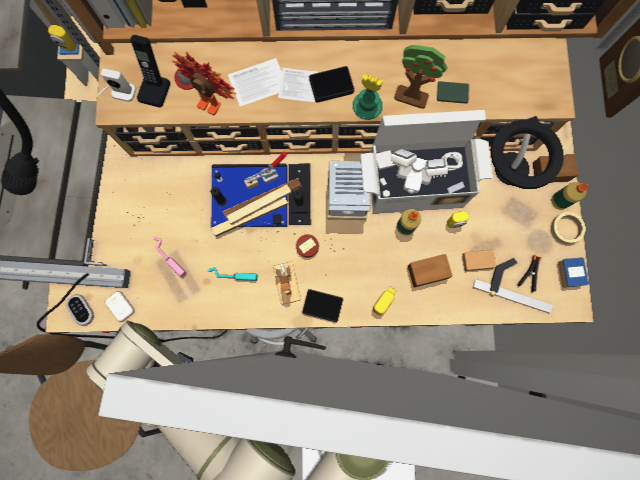

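The scene view shows the grey slatted air-cleaner box at about (247,238) and the wooden rest with a wooden-handled hook at (370,265). The turquoise look-alike is at (390,330) and the pink one at (413,410). In the top view the box is at (348,188), the rest at (287,283), turquoise at (232,275) and pink at (170,258). The hook standing in the wooden rest fits the description. I'll check it in enlarged crops.

```bash
cat > h.py <<'E'
import numpy as np,cv2
def setup(im):
    H=im["frame"].shape[0];f=H/2/np.tan(np.radians(im["vfov"])/2);return f,im["cx"],im["cy"],np.array(im["cam_to_world"])
def ray(im,u,v):
    f,cx,cy,T=setup(im);d=T[:3,:3]@np.array([(u-cx)/f,-(v-cy)/f,-1]);return T[:3,3],d/np.linalg.norm(d)
def onz(im,u,v,z):
    o,d=ray(im,u,v);return o+d*(z-o[2])/d[2]
def proj(im,P):
    f,cx,cy,T=setup(im);p=T[:3,:3].T@(np.array(P)-T[:3,3]);return np.array([cx+f*p[0]/-p[2],cy-f*p[1]/-p[2]])
def tri(im1,a,im2,b):
    o1,d1=ray(im1,*a);o2,d2=ray(im2,*b);s=np.linalg.lstsq(np.c_[d1,-d2],o2-o1,rcond=None)[0]
    p,q=o1+s[0]*d1,o2+s[1]*d2;return (p+q)/2,np.linalg.norm(p-q)
E
python3 - <<'E'
from workcell import bot
import cv2,numpy as np,pickle
ims={n:bot.get_image(n) for n in("scene","top")};pickle.dump(ims,open("ims.pkl","wb"))
def crop(n,u,v,w,h,s):return cv2.resize(ims[n]["frame"][v:v+h,u:u+w],None,fx=s,fy=s,interpolation=cv2.INTER_CUBIC)[:,:,::-1]
# 2x2 of 400x300: scale 5 -> 80x60 ; box scale 4 -> 100x75
a=crop("scene",330,228,80,60,5);b=crop("top",247,250,80,60,5);c=crop("scene",200,195,100,75,4);d=crop("top",300,150,100,75,4)
cv2.imwrite("pics/crops.png",np.vstack([np.hstack([a,b]),np.hstack([c,d])]))
E
```

```text
(no output)
```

View pics/crops.png

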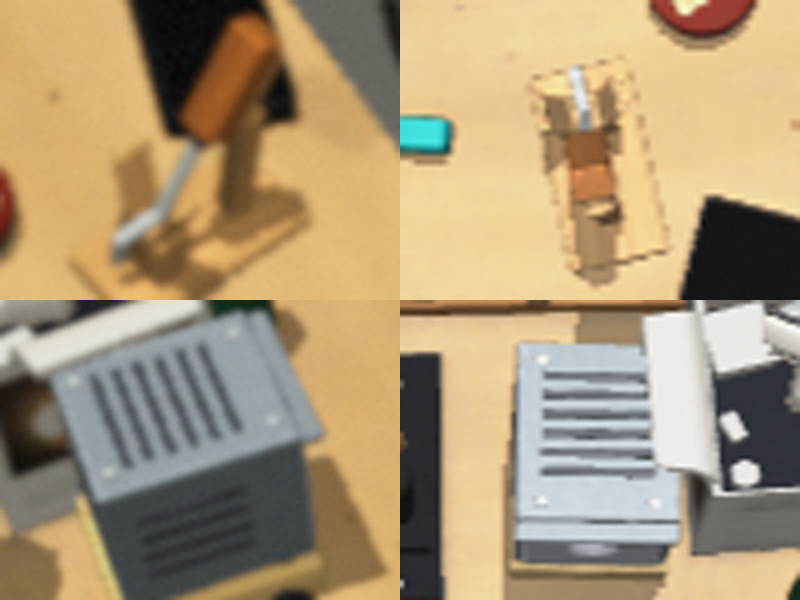

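The top-left and top-right crops show the real hook: steel bar, wooden handle, leaning in the light-wood rest. The turquoise one beside it is the look-alike. In the lower crops the box's brow and tray face the robot, with part of the front panel and the hole showing below the brow at about (347,212) in the top view.

```bash
python3 - <<'E'
import pickle,numpy as np;from h import *
ims=pickle.load(open("ims.pkl","rb"));T,S=ims["top"],ims["scene"]
np.set_printoptions(precision=4,suppress=True)
t=lambda x,y:((x-400)/5+247,y/5+250); s=lambda x,y:(x/5+330,y/5+228)
tb=lambda x,y:((x-400)/4+300,(y-300)/4+150); sb=lambda x,y:(x/4+200,(y-300)/4+195)
print("rest base");B=[onz(T,*t(*p),.01) for p in[(530,80),(626,57),(668,245),(572,270)]]
for b in B:print(b)
B=np.array(B);print("c",B.mean(0),"yaw",np.degrees(np.arctan2(*((B[0]+B[1]-B[2]-B[3])[[1,0]]))),np.linalg.norm(B[0]-B[1]),np.linalg.norm(B[0]-B[3]))
print("scene base", onz(S,*s(72,262),.01),onz(S,*s(310,215),.01))
print("handle top centre",tri(T,t(592,185),S,s(252,40)),"handle bot",tri(T,t(588,132),S,s(200,140)), "bend",tri(T,t(584,108),S,s(160,212)))
print("roof top view z.16")
for p in[(518,345),(516,520),(680,518),(517,543),(680,540)]:print(p,onz(T,*tb(*p),.16))
print("roof scene")
for p in[(50,380),(98,502),(250,310),(308,444),(270,310),(326,438)]:print(p,onz(S,*sb(*p),.16))
print("ply base front corners top",[onz(T,*tb(*p),.01) for p in[(511,573),(662,573)]])
print("hole z.096",onz(T,*tb(590,549),.096),"tray bottom z.055",onz(T,*tb(518,562),.055),onz(T,*tb(665,562),.055))
E
```

```text
rest base
[0.4979 0.2417 0.01  ]
[0.5109 0.1837 0.01  ]
[0.3968 0.1595 0.01  ]
[0.383  0.2168 0.01  ]
c [0.4472 0.2004 0.01  ] yaw 12.113640890113162 0.0594882760199506 0.11760454265196321
scene base [0.511  0.1934 0.01  ] [0.3833 0.22   0.01  ]
handle top centre (array([0.4186, 0.195 , 0.1475]), np.float64(0.001151154393695181)) handle bot (array([0.4516, 0.203 , 0.096 ]), np.float64(0.006650567199974412)) bend (array([0.4724, 0.2078, 0.0519]), np.float64(0.004800931370748915))
roof top view z.16
(518, 345) [0.7722 0.0678 0.16  ]
(516, 520) [0.644  0.0718 0.16  ]
(680, 518) [ 0.6436 -0.0427  0.16  ]
(517, 543) [0.6275 0.0715 0.16  ]
(680, 540) [ 0.6277 -0.0421  0.16  ]
roof scene
(50, 380) [ 0.7721 -0.0344  0.16  ]
(98, 502) [0.7742 0.0716 0.16  ]
(250, 310) [ 0.6372 -0.0378  0.16  ]
(308, 444) [0.6446 0.0829 0.16  ]
(270, 310) [ 0.6254 -0.0323  0.16  ]
(326, 438) [0.6329 0.0831 0.16  ]
ply base front corners top [array([0.6434, 0.0734, 0.01  ]), array([ 0.6414, -0.0428,  0.01  ])]
hole z.096 [0.639  0.0171 0.096 ] tray bottom z.055 [0.6406 0.0688 0.055 ] [ 0.6387 -0.0411  0.055 ]
```

```bash
cat >> h.py <<'E'
from scipy.spatial.transform import Rotation as Ro
K=np.array([-.454,0,.891])
def toolR(yaw):
    z=Ro.from_euler('z',yaw).apply(-K/np.linalg.norm(K));y=Ro.from_euler('z',yaw).apply([0,1,0]);return Ro.from_matrix(np.c_[np.cross(y,z),y,z])
def tcp(bend,yaw,back=0.):  # TCP pose for hook bend pose; back: retreat along the tool axis
    z=toolR(yaw).as_matrix()[:,2];return np.array(bend)-z*(.085+.003+back)
def bend(pos,R):return np.array(pos)+R.as_matrix()[:,2]*.088
def plan(st,pos,yaw):
    R0=Ro.from_euler('xyz',st["tcp_rot"]);d=(np.array(pos)-st["tool_pos"])/.12;r=(toolR(yaw)*R0.inv()).as_rotvec()/(2*np.pi)
    print("to",np.round(pos,4),"shift",np.round(d,3),"turn",np.round(r,4))
E
python3 - <<'E'
from workcell import bot
from h import *
st=bot.get_state();B=[.4705,.2065,.05];y=np.radians(12.1)
plan(st,tcp(B,y,.11),y);plan(st,tcp(B,y,0),y)
E
```

```text
to [0.3826 0.1877 0.2264] shift [ 1.163 -2.547 -0.091] turn [-0.0093 -0.0759  0.1045]
to [0.4314 0.1981 0.1284] shift [ 1.57  -2.459 -0.907] turn [-0.0093 -0.0759  0.1045]
```

Call:
jog_arm(increments=[[[0.15, -0.4, 0.1], [0, 0, 0], -1], [[0.3, -0.8, 0.2], [0, 0, 0], -1], [[0.4, -1.0, 0.3], [-0.009, -0.076, 0.105], -1], [[0.4, -1.0, 0.3], [-0.009, -0.076, 0.105], -1], [[0.4, -1.0, 0.3], [-0.009, -0.076, 0.105], -1], [[0.4, -1.0, 0.3], [-0.009, -0.076, 0.105], -1], [[0.4, -1.0, 0.3], [-0.009, -0.076, 0.105], -1]], grip_force=40)

```text
t: 0.9
tool_pos: [0.2909, 0.3734, 0.2738]
tcp_rot: [3.128, 0.438, -2.981]
wrist_force: [0.7, -0.2, -0.1]
grip_width: 0.0885
grip_force: 0.0
```

Call:
jog_arm(increments=[[[0.25, -0.4, 0.1], [0, 0, 0], -1], [[0.5, -0.8, 0.1], [0, 0, 0], -1], [[0.6, -1.0, 0.1], [0, 0, 0], -1], [[0.6, -1.0, 0.1], [0, 0, 0], -1]])

```text
t: 1.3
tool_pos: [0.365, 0.2497, 0.2858]
tcp_rot: [3.127, 0.435, -2.993]
wrist_force: [-0.7, 0.7, -0.3]
grip_width: 0.0881
grip_force: 0.0
```

```bash
python3 - <<'E'
from workcell import bot
from h import *
st=bot.get_state();B=[.4705,.2065,.05];y=np.radians(12.1)
print(st["t"],st["tool_pos"],st["tcp_rot"],st["q"])
plan(st,tcp(B,y,.10),y);plan(st,tcp(B,y,0),y)
E
```

```text
1.3 [0.36504071 0.24972924 0.28579533] [ 3.12743384  0.43520274 -2.99299394] [ 0.37949831 -0.00755795  1.72650009 -0.09862569  0.99690245 -1.30736026]
to [0.387  0.1886 0.2175] shift [ 0.183 -0.509 -0.569] turn [-0.001 -0.006  0.009]
to [0.4314 0.1981 0.1284] shift [ 0.553 -0.43  -1.312] turn [-0.001 -0.006  0.009]
```

Call:
jog_arm(increments=[[[0.18, -0.51, -0.2], [-0.001, -0.006, 0.009], -1], [[0.18, -0.51, -0.57], [-0.001, -0.006, 0.009], -1], [[0.18, -0.51, -0.57], [-0.001, -0.006, 0.009], -1], [[0.18, -0.51, -0.57], [-0.001, -0.006, 0.009], -1]])

```text
t: 1.7
tool_pos: [0.3845, 0.1923, 0.2168]
tcp_rot: [3.141, 0.468, -2.925]
wrist_force: [-0.5, 0.5, 0.2]
grip_width: 0.0883
grip_force: 0.0
```

```bash
python3 - <<'E'
from workcell import bot
from h import *
import pickle
ims={n:bot.get_image(n) for n in("scene","top")};pickle.dump(ims,open("ims1.pkl","wb"))
def crop(n,u,v,w,h,s):return cv2.resize(ims[n]["frame"][v:v+h,u:u+w],None,fx=s,fy=s,interpolation=cv2.INTER_CUBIC)[:,:,::-1]
cv2.imwrite("pics/g1.png",np.hstack([crop("scene",320,190,80,100,5),crop("top",247,235,80,100,5)]))
st=bot.get_state();B=[.4705,.2065,.05];y=np.radians(12.1)
print(st["t"],st["tool_pos"],st["q"]);plan(st,tcp(B,y,.10),y);plan(st,tcp(B,y,0),y)
E
```

```text
1.8 [0.38530635 0.19320049 0.21876596] [ 0.17685122  0.01980643  1.92722224  0.02950306  0.72255358 -1.63008398]
to [0.387  0.1886 0.2175] shift [ 0.014 -0.038 -0.01 ] turn [-0.0001  0.0002 -0.0012]
to [0.4314 0.1981 0.1284] shift [ 0.384  0.041 -0.753] turn [-0.0001  0.0002 -0.0012]
```

View pics/g1.png

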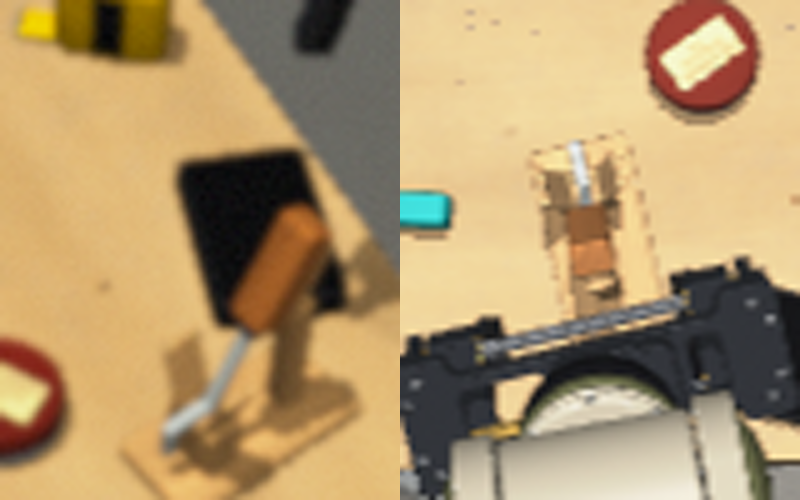

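The scene crop shows the hook and rest undisturbed, but not the gripper. The top crop shows the gripper behind the handle at about (600,330), roughly in line with it. I'll check by projection where the gripper should appear.

```bash
python3 - <<'E'
from h import *
import pickle
ims=pickle.load(open("ims1.pkl","rb"))
R=toolR(np.radians(12.1)).as_matrix();p=np.array([.3853,.1932,.2188])
for n in ims:
    print(n,"tcp",proj(ims[n],p),"tips +-y",proj(ims[n],p+R@[0,.05,.022]),proj(ims[n],p+R@[0,-.05,.022]),"body",proj(ims[n],p+R@[0,.09,-.05]),proj(ims[n],p+R@[0,-.09,-.05]))
cv2.imwrite("pics/g2.png",ims["scene"]["frame"][60:360,290:640,::-1])
E
```

```text
scene tcp [395.63179226 211.638131  ] tips +-y [406.23963271 232.09949949] [377.44569867 206.68465208] body [433.96355652 217.69062143] [379.05886087 172.44241657]
top tcp [284.39758372 296.62462538] tips +-y [265.42956305 297.95022017] [302.71312916 289.27285287] body [249.60674004 312.15854082] [320.32686961 295.62359058]
```

View pics/g2.png

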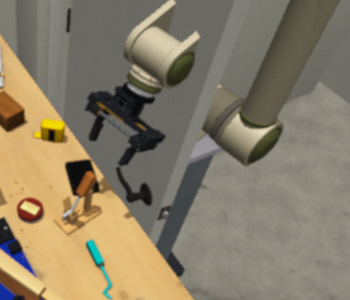

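```bash
python3 - <<'E'
from h import *
import pickle
ims=pickle.load(open("ims1.pkl","rb"))
R=toolR(np.radians(12.1)).as_matrix();p=np.array([.3853,.1932,.2188])
out=[]
for n,u,v in(("scene",360,150),("top",235,260)):
    c=cv2.resize(ims[n]["frame"][v:v+100,u:u+100,::-1],None,fx=4,fy=4,interpolation=cv2.INTER_CUBIC).copy()
    for a,col in(([0,.044,.022],(0,0,255)),([0,-.044,.022],(0,0,255)),([0,.061,.022],(0,255,255)),([0,-.061,.022],(0,255,255)),([0,.0935,-.042],(0,255,0)),([0,-.0935,-.042],(0,255,0)),([0,0,0],(255,0,255))):
        q=(proj(ims[n],p+R@a)-[u,v]+.5)*4;cv2.circle(c,tuple(int(i) for i in q),4,col,-1)
    out.append(c)
cv2.imwrite("pics/g3.png",np.hstack(out))
E
```

```text
(no output)
```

View pics/g3.png

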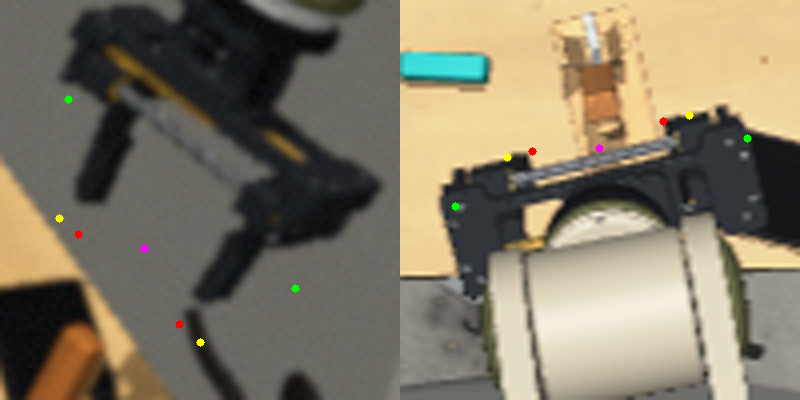

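The predicted fingertips sit about (-5,+8) px from where they appear in the scene view. A fresh picture will tell whether that is lag or a real offset.

```bash
python3 - <<'E'
from workcell import bot
from h import *
import pickle
old=pickle.load(open("ims1.pkl","rb"));ims={n:bot.get_image(n) for n in("scene","top")};pickle.dump(ims,open("ims2.pkl","wb"))
for n,u,v in(("scene",360,150),("top",235,260)):
    a,b=[cv2.cvtColor(i[n]["frame"][v:v+100,u:u+100],cv2.COLOR_RGB2GRAY).astype(np.float32) for i in(old,ims)]
    print(n,np.abs(a-b).mean(),cv2.phaseCorrelate(a,b),np.abs(old[n]["cam_to_world"]-ims[n]["cam_to_world"]).max())
st=bot.get_state();print(st["t"],st["tool_pos"],st["tcp_rot"],bot.tcp_to_tips,st["q"])
cv2.imwrite("pics/g4.png",np.hstack([cv2.resize(ims[n]["frame"][v:v+100,u:u+100,::-1],None,fx=4,fy=4,interpolation=cv2.INTER_CUBIC) for n,u,v in(("scene",360,150),("top",235,260))]))
E
```

```text
scene 2.4425 ((0.0264232632859418, -0.30115015434134307), 1.0145827262878417) 0.0
top 1.7569 ((-0.0859093943893754, 0.02290823407735587), 1.0028958941459656) 0.0
1.9 [0.38519915 0.19325087 0.21885899] [ 3.14128911  0.47338222 -2.92220479] 0.022 [ 0.17692712  0.0193226   1.92771198  0.02975282  0.72177266 -1.63092907]
```

Call:
jog_arm(increments=[[[0.12, 0.0, -0.2], [0, 0, -0.001], -1], [[0.25, 0.01, -0.45], [0, 0, -0.001], -1], [[0.25, 0.01, -0.45], [0, 0, -0.001], -1], [[0.25, 0.01, -0.45], [0, 0, -0.001], -1]])

```text
t: 2.3
tool_pos: [0.4146, 0.1939, 0.164]
tcp_rot: [3.141, 0.47, -2.929]
wrist_force: [-0.3, -0.5, 1.5]
grip_width: 0.0879
grip_force: 0.0
```

```bash
python3 - <<'E'
from workcell import bot
from h import *
import pickle
ims={n:bot.get_image(n) for n in("scene","top")};pickle.dump(ims,open("ims3.pkl","wb"))
st=bot.get_state();p=st["tool_pos"];R=Ro.from_euler('xyz',st["tcp_rot"]).as_matrix()
print(st["t"],p,st["tcp_rot"],st["wrist_force"])
out=[]
for n,u,v in(("scene",335,190),("top",235,250)):
    c=cv2.resize(ims[n]["frame"][v:v+100,u:u+100,::-1],None,fx=4,fy=4,interpolation=cv2.INTER_CUBIC).copy()
    for a,col in(([0,.0525,.022],(0,0,255)),([0,-.0525,.022],(0,0,255)),([0,0,.003],(255,0,255))):
        q=(proj(ims[n],p+R@a)-[u,v]+.5)*4;cv2.circle(c,tuple(int(i) for i in q),4,col,-1)
    out.append(c)
cv2.imwrite("pics/g5.png",np.hstack(out))
plan(st,tcp([.4705,.2065,.05],np.radians(12.1)),np.radians(12.1))
E
```

```text
2.4 [0.41466567 0.19379868 0.16487465] [ 3.14138833  0.47285843 -2.9293192 ] [ 0.44104966 -1.08127855  0.6054029 ]
to [0.4314 0.1981 0.1284] shift [ 0.14   0.036 -0.304] turn [-0.0001  0.0002 -0.0002]
```

View pics/g5.png

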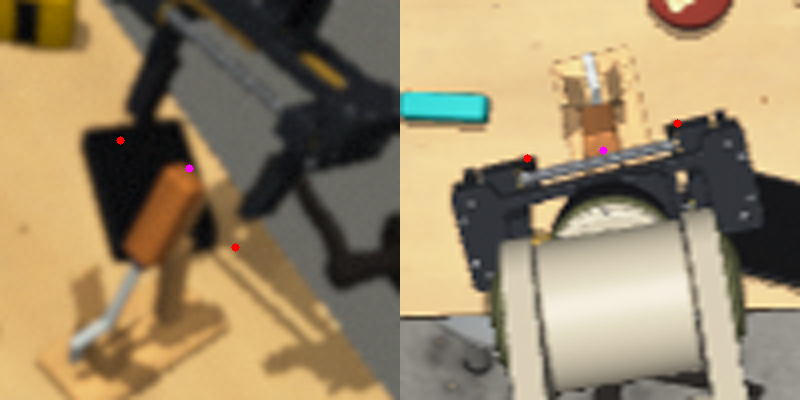

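```bash
python3 - <<'E'
from h import *
import pickle
ims=pickle.load(open("ims3.pkl","rb"))
Rz=Ro.from_euler('z',np.radians(12.1));B=np.array([.4705,.2065,.05])
for nm,a in(("bend",[0,0,0]),("tipbar",[.026,0,-.018]),("corner",[.026,0,0]),("handlebot",.052*K),("handle top centre",.118*K),("top corner near",.118*K+np.array([.0089,.012,.0045])),("base+x+y",None)):
    P=B+Rz.apply(a) if a is not None else np.array([.498,.2417,.01])
    for n,u,v,o in(("scene",335,190,0),("top",235,250,400)):print(nm,n,(proj(ims[n],P)-[u,v]+.5)*4+[o,0])
for P in([.5109,.1837,.01],[.3968,.1595,.01],[.383,.2168,.01]):print(P,(proj(ims["scene"],P)-[335,190]+.5)*4)
E
```

```text
bend scene [107.8393173  321.87260546]
bend top [597.08347349  93.88350507]
tipbar scene [ 74.95854181 358.13074933]
tipbar top [591.33588161  63.47825363]
corner scene [ 76.39897011 342.24333099]
corner top [589.52023188  59.76325781]
handlebot scene [141.57868819 260.49124882]
handlebot top [599.53883871 117.05108136]
handle top centre scene [186.71260533 178.38002412]
handle top centre top [602.90749568 148.83601362]
top corner near scene [189.6885398  192.93365868]
top corner near top [582.30358003 139.36162667]
base+x+y scene [ 91.803474   413.62844974]
base+x+y top [554.05079905  65.88627338]
[0.5109, 0.1837, 0.01] [ 33.0919427  352.35460734]
[0.3968, 0.1595, 0.01] [167.33667478 266.38457672]
[0.383, 0.2168, 0.01] [227.92894169 322.1881259 ]
```

Call:
jog_arm(increments=[[[0.06, 0.015, -0.13], [0, 0, 0], -1], [[0.12, 0.03, -0.26], [0, 0, 0], -1], [[0.165, 0.04, -0.355], [0, 0, 0], -1], [[0.165, 0.04, -0.355], [0, 0, 0], -1], [[0.165, 0.04, -0.355], [0, 0, 0], -1]])

```text
t: 2.9
tool_pos: [0.4345, 0.1984, 0.1218]
tcp_rot: [3.141, 0.472, -2.93]
wrist_force: [-0.5, -0.3, -0.5]
grip_width: 0.088
grip_force: 0.0
```

```bash
python3 - <<'E'
from workcell import bot
from h import *
import pickle
ims={n:bot.get_image(n) for n in("scene","top")};pickle.dump(ims,open("ims4.pkl","wb"))
st=bot.get_state();p=st["tool_pos"];R=Ro.from_euler('xyz',st["tcp_rot"]).as_matrix()
print(st["t"],p,st["tcp_rot"],st["wrist_force"],bend(p,Ro.from_matrix(R)))
out=[]
for n,u,v in(("scene",335,190),("top",235,240)):
    c=cv2.resize(ims[n]["frame"][v:v+100,u:u+100,::-1],None,fx=4,fy=4,interpolation=cv2.INTER_CUBIC).copy()
    for a,col in(([0,.0525,.022],(0,0,255)),([0,-.0525,.022],(0,0,255)),([0,0,.003],(255,0,255))):
        q=(proj(ims[n],p+R@a)-[u,v]+.5)*4;cv2.circle(c,tuple(int(i) for i in q),4,col,-1)
    out.append(c)
cv2.imwrite("pics/g6.png",np.hstack(out))
E
```

```text
3.0 [0.43447224 0.19827334 0.1218573 ] [ 3.14144023  0.47239874 -2.92979553] [-0.46279273  0.10727173 -0.20769673] [0.47361675 0.20670399 0.04349512]
```

View pics/g6.png

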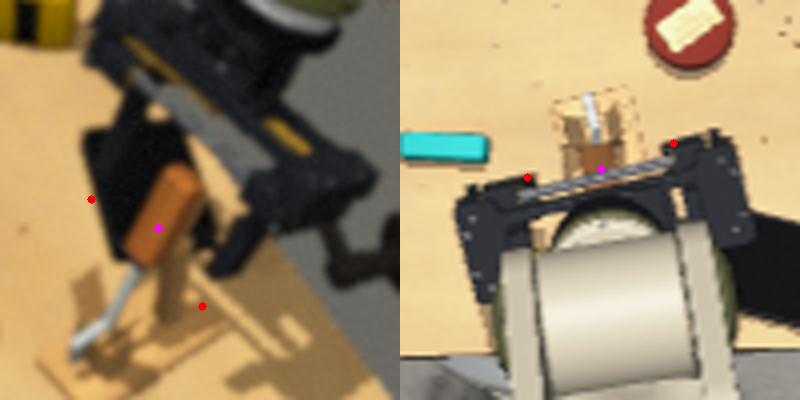

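In the scene view the near fingertip is at about (228,272), while the reported pose predicts (202,307). So the gripper appears about 23 mm further back along the tool axis than reported. I'll probe gently downwards and watch the force.

Call:
jog_arm(increments=[[[0.011, 0.002, -0.022], [0, 0, 0], -1], [[0.022, 0.005, -0.044], [0, 0, 0], -1], [[0.022, 0.005, -0.044], [0, 0, 0], -1]])

```text
t: 3.3
tool_pos: [0.4371, 0.1987, 0.1152]
tcp_rot: [3.141, 0.47, -2.93]
wrist_force: [0.1, -0.3, -0.2]
grip_width: 0.0881
grip_force: 0.0
```

Call:
jog_arm(increments=[[[0.008, 0.002, -0.016], [0, 0, 0], -1], [[0.008, 0.002, -0.016], [0, 0, 0], -1]])

```text
t: 3.5
tool_pos: [0.4381, 0.199, 0.1132]
tcp_rot: [3.141, 0.47, -2.93]
wrist_force: [-0.1, -0.4, 1.1]
grip_width: 0.0882
grip_force: 0.0
```

Call:
jog_arm(increments=[[[0.015, 0.003, -0.03], [0, 0, 0], -1], [[0.015, 0.003, -0.03], [0, 0, 0], -1]])

```text
t: 3.7
tool_pos: [0.4399, 0.1993, 0.1095]
tcp_rot: [3.141, 0.47, -2.93]
wrist_force: [0.3, 0.6, -0.2]
grip_width: 0.0882
grip_force: 0.0
```

Call:
jog_arm(increments=[[[0.011, 0.003, -0.022], [0, 0, 0], -1], [[0.011, 0.003, -0.022], [0, 0, 0], -1]])

```text
t: 3.9
tool_pos: [0.4413, 0.1997, 0.1069]
tcp_rot: [3.141, 0.47, -2.93]
wrist_force: [0.1, -0.3, 1.5]
grip_width: 0.0882
grip_force: 0.0
```

No contact 11 mm past where the body should have touched, so the pictures are right and the reported TCP is biased along the tool axis by about 23 mm. The grip is now really near mid-handle, so I close.

Call:
jog_arm(increments=[[[0, 0, 0], [0, 0, 0], 0.2], [[0, 0, 0], [0, 0, 0], 0.4], [[0, 0, 0], [0, 0, 0], 0.6], [[0, 0, 0], [0, 0, 0], 1], [[0, 0, 0], [0, 0, 0], 1], [[0, 0, 0], [0, 0, 0], 1], [[0, 0, 0], [0, 0, 0], 1], [[0, 0, 0], [0, 0, 0], 1]], grip_force=15)

```text
t: 4.7
tool_pos: [0.4412, 0.1997, 0.1072]
tcp_rot: [3.141, 0.471, -2.93]
wrist_force: [0.3, -0.2, 0.7]
grip_width: 0.0263
grip_force: 0.0
```

Call:
jog_arm(increments=[[[0, 0, 0], [0, 0, 0], 1], [[0, 0, 0], [0, 0, 0], 1], [[0, 0, 0], [0, 0, 0], 1]])

```text
t: 5.0
tool_pos: [0.4412, 0.1997, 0.1072]
tcp_rot: [3.141, 0.471, -2.93]
wrist_force: [-0.5, 0.0, -0.0]
grip_width: 0.0238
grip_force: 15.0
```

Call:
jog_arm(increments=[[[0, 0, 0], [0, 0, 0], 1], [[0, 0, 0], [0, 0, 0], 1]], grip_force=50)

```text
t: 5.2
tool_pos: [0.4412, 0.1997, 0.1072]
tcp_rot: [3.141, 0.471, -2.93]
wrist_force: [-0.2, -1.0, -0.5]
grip_width: 0.0234
grip_force: 50.0
```

Call:
jog_arm(increments=[[[0, 0, 0.08], [0, 0, 0], 1], [[0, 0, 0.25], [0, 0, 0], 1], [[0, 0, 0.45], [0, 0, 0], 1], [[0, 0, 0.65], [0, 0, 0], 1], [[0, 0, 0.85], [0, 0, 0], 1], [[0, 0, 0.85], [0, 0, 0], 1]])

```text
t: 5.8
tool_pos: [0.4421, 0.1999, 0.2118]
tcp_rot: [-3.142, 0.476, -2.93]
wrist_force: [0.2, 0.3, -2.3]
grip_width: 0.0236
grip_force: 50.0
```

```bash
cat >> h.py <<'E'
SEAT=np.array([.4705,.2065,.05]);SY=np.radians(12.1);G=Ro.from_euler('z',-SY).apply(np.array([.4412,.1997,.1072])-SEAT)
def htcp(b,yaw):return np.array(b)+Ro.from_euler('z',yaw).apply(G)
def hbend(st):
    yaw=Ro.from_euler('xyz',st["tcp_rot"]).as_matrix()[:,1];yaw=np.arctan2(-yaw[0],yaw[1]);return st["tool_pos"]-Ro.from_euler('z',yaw).apply(G),np.degrees(yaw)
E
python3 - <<'E'
from workcell import bot
from h import *
st=bot.get_state();print(st["t"],st["tool_pos"],st["wrist_force"],st["grip_width"],hbend(st))
y=np.radians(-1.5);plan(st,htcp([.585,.0175,.135],y),y)
E
```

```text
5.8 [0.44208588 0.19994155 0.2118429 ] [ 0.24807086  0.33079283 -2.31149654] 0.023559120463214137 (array([0.47138165, 0.20675978, 0.1546429 ]), np.float64(12.135639095534405))
to [0.5549 0.0178 0.1922] shift [ 0.94  -1.518 -0.164] turn [-0.0001  0.0007 -0.0379]
```

Call:
jog_arm(increments=[[[0.15, -0.3, 0], [0, 0, -0.01], 1], [[0.35, -0.6, 0], [0, 0, -0.02], 1], [[0.5, -0.9, 0], [0, 0, -0.038], 1], [[0.5, -0.9, 0], [0, 0, -0.038], 1]])

```text
t: 6.2
tool_pos: [0.5026, 0.0889, 0.2078]
tcp_rot: [-3.141, 0.469, 3.108]
wrist_force: [0.4, 0.7, -1.6]
grip_width: 0.0232
grip_force: 50.0
```

Call:
jog_arm(increments=[[[0.15, -0.2, -0.05], [0, 0, 0], 1], [[0.3, -0.4, -0.1], [0, 0, 0], 1], [[0.43, -0.6, -0.15], [0, 0, 0], 1], [[0.43, -0.61, -0.16], [0, 0, 0], 1], [[0.43, -0.61, -0.16], [0, 0, 0], 1]])

```text
t: 6.7
tool_pos: [0.552, 0.0187, 0.1885]
tcp_rot: [3.141, 0.468, 3.114]
wrist_force: [-0.6, 1.1, -1.4]
grip_width: 0.0234
grip_force: 50.0
```

```bash
python3 - <<'E'
from workcell import bot
from h import *
import pickle
ims={n:bot.get_image(n) for n in("scene","top")};pickle.dump(ims,open("ims5.pkl","wb"))
st=bot.get_state();b,y=hbend(st);print(st["t"],st["tool_pos"],st["tcp_rot"],b,y,st["q"])
Rz=Ro.from_euler('z',np.radians(y));out=[]
for n,u,v in(("scene",245,170),("top",295,170)):
    c=cv2.resize(ims[n]["frame"][v:v+100,u:u+80,::-1],None,fx=5,fy=5,interpolation=cv2.INTER_CUBIC).copy()
    for a in([0,0,0],[.026,0,0],[.026,0,-.018],.052*K,.118*K):
        q=(proj(ims[n],b+Rz.apply(a))-[u,v]+.5)*5;cv2.circle(c,tuple(int(i) for i in q),3,(0,0,255),-1)
    out.append(c)
cv2.imwrite("pics/g7.png",np.hstack(out))
E
```

```text
6.8 [0.55195852 0.01949478 0.189467  ] [3.14097689 0.46917849 3.11523032] [0.58203597 0.01921734 0.132267  ] -1.4944981864110185 [-0.22006448  0.26843161  1.71297306  0.13593731  0.70325522 -1.84796912]
```

View pics/g7.png

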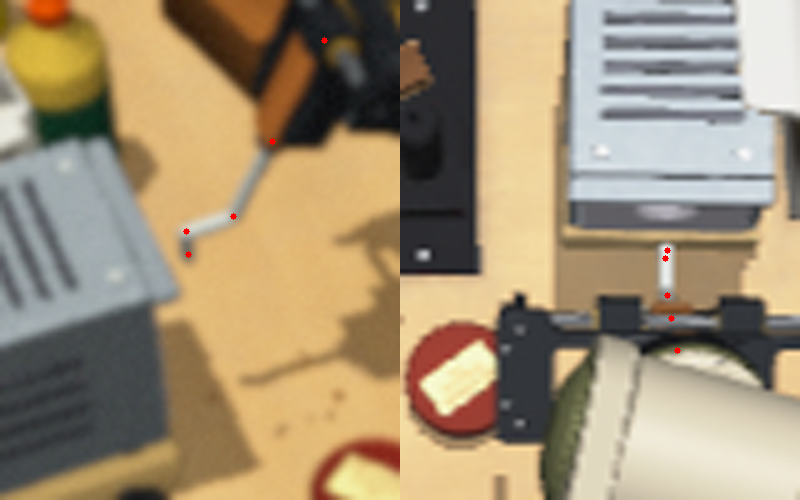

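The predicted hook points (red) lie on the real hook in both views: tip at (188,254) in the scene crop, bar at (667,250) in the top crop. It is lined up with the hole patch at (665,212), the tray being about 6 mm out. Next I lower to hole height, then insert.

Call:
jog_arm(increments=[[[0.02, -0.01, -0.12], [0, 0, 0], 1], [[0.04, -0.027, -0.227], [0, 0, 0], 1], [[0.04, -0.027, -0.227], [0, 0, 0], 1], [[0.04, -0.027, -0.227], [0, 0, 0], 1]])

```text
t: 7.2
tool_pos: [0.5573, 0.016, 0.1631]
tcp_rot: [3.141, 0.471, 3.115]
wrist_force: [-0.5, -0.5, -1.6]
grip_width: 0.0235
grip_force: 50.0
```

```bash
python3 - <<'E'
from workcell import bot
from h import *
import pickle
T=bot.get_image("top");st=bot.get_state();b,y=hbend(st);print(st["t"],b,y,st["wrist_force"])
y=np.radians(-1.5);plan(st,htcp([.628,.016,.105],y),y)
c=T["frame"][205:225,325:372].astype(int)
for v in range(0,20,1):print(205+v,c[v,::3].sum(1)//3)
for P in([.638,.016,.096],[.638,.016,.0775],[.638,.016,.1145],[.638,.016,.055],[.644,.016,.055]):print(P,proj(T,P))
E
```

```text
7.25 [0.58760015 0.01558457 0.10626301] -1.50615273654291 [ 0.70187307 -0.32277231 -0.5156279 ]
to [0.5979 0.0163 0.1622] shift [ 0.337  0.003 -0.011] turn [-0.  0.  0.]
205 [180 135 174 172 168 169 170 137  99  99 100 143 116  99 114 159]
206 [180 137 209 208 209 210 207 206 206 205 204 205 208 206 207 166]
207 [180 146 211 212 210 212 211 210 208 210 210 209 214 213 213 167]
208 [179 148 210 213 209 210 211 212 210 212 211 209 212 214 213 167]
209 [178 151 202 205 207 210 212 214 216 214 214 213 217 219 214 167]
210 [178 114 107 111 116 122 128 133 139 143 150 153 158 163 167 172]
211 [176 114 107  97  97  97 146 174 177 126  78  83  88  89 102 192]
212 [176 114 106  95  95  95 140 168 174 150  95  95  95  91 147 192]
213 [178 114 107  95  95  95 113 146 158 122  94  95  95  85 158 193]
214 [177 115 108  96  96  96  96  98  99  96  95  95  95  92 181 195]
215 [178 160 108  96  96  95  96  96  96  96  96  96  96  95 192 197]
216 [180 174 163 162 158 145 151 158 152 142 133 131 129 151 192 197]
217 [182 128 123 128 133 143 154 165 161 151 162 163 161 161 185 198]
218 [182  92  91  91  92  96 101 102 106  86  91  91  90  92 184 198]
219 [183  99  98  98 101 104  98  90 206  90  87  86  87  85 200 196]
220 [183 137 137 135 134 132 131 125 225 128 130 126 118 118 200 196]
221 [182 139 136 136 134 132 132 127 226 131 132 133 132 131 201 196]
222 [182 138 137 137 135 133 133 132 226 132 132 134 132 165 200 197]
223 [182 139 137 137 134 134 134 133 226 132 134 133 132 165 197 195]
224 [182 137 137 136 135 134 134 132 226 130 132 132 133 195 196 195]
[0.638, 0.016, 0.096] [347.88100279 212.57296481]
[0.638, 0.016, 0.0775] [347.5592996 214.1609852]
[0.638, 0.016, 0.1145] [348.21062866 210.94583568]
[0.638, 0.016, 0.055] [347.17830963 216.04166242]
[0.644, 0.016, 0.055] [347.12402269 214.09413069]
```

Call:
jog_arm(increments=[[[0.06, 0, 0], [0, 0, 0], 1], [[0.12, 0, -0.01], [0, 0, 0], 1], [[0.18, 0, -0.01], [0, 0, 0], 1], [[0.24, 0, -0.01], [0, 0, 0], 1], [[0.24, 0, -0.01], [0, 0, 0], 1]])

```text
t: 7.75
tool_pos: [0.5874, 0.0152, 0.1616]
tcp_rot: [3.142, 0.471, 3.114]
wrist_force: [0.6, 0.3, -1.2]
grip_width: 0.0235
grip_force: 50.0
```

Call:
jog_arm(increments=[[[0.05, 0.003, 0], [0, 0, 0], 1], [[0.097, 0.003, 0], [0, 0, 0], 1], [[0.097, 0.003, 0], [0, 0, 0], 1]])

```text
t: 8.05
tool_pos: [0.5987, 0.0156, 0.1616]
tcp_rot: [3.141, 0.471, 3.114]
wrist_force: [-0.3, 1.7, -1.8]
grip_width: 0.0234
grip_force: 50.0
```

Call:
jog_arm(increments=[[[0, 0, -0.04], [0, 0, 0], 1], [[0, 0, -0.08], [0, 0, 0], 1], [[0, 0, -0.12], [0, 0, 0], 1], [[0, 0, -0.12], [0, 0, 0], 1]])

```text
t: 8.45
tool_pos: [0.5976, 0.0157, 0.1462]
tcp_rot: [3.141, 0.469, 3.114]
wrist_force: [-0.5, -0.3, -1.4]
grip_width: 0.0235
grip_force: 50.0
```

Call:
jog_arm(increments=[[[-0.03, 0.001, 0], [0, 0, 0], 1], [[-0.06, 0.002, 0], [0, 0, 0], 1], [[-0.08, 0.002, 0], [0, 0, 0], 1], [[-0.08, 0.002, 0], [0, 0, 0], 1]])

```text
t: 8.85
tool_pos: [0.5883, 0.0159, 0.1475]
tcp_rot: [3.141, 0.471, 3.114]
wrist_force: [1.3, 0.2, -2.0]
grip_width: 0.0237
grip_force: 50.0
```

Call:
jog_arm(increments=[[[-0.02, 0, -0.015], [0, 0, 0], 1], [[-0.04, 0.001, -0.02], [0, 0, 0], 1], [[-0.06, 0.002, -0.02], [0, 0, 0], 1], [[-0.08, 0.002, -0.02], [0, 0, 0], 1]])

```text
t: 9.25
tool_pos: [0.5789, 0.016, 0.1451]
tcp_rot: [-3.142, 0.472, 3.114]
wrist_force: [3.1, -0.7, 0.1]
grip_width: 0.0239
grip_force: 50.0
```

Call:
jog_arm(increments=[[[-0.03, 0.001, 0], [0, 0, 0], 1], [[-0.06, 0.002, 0], [0, 0, 0], 1], [[-0.09, 0.003, 0], [0, 0, 0], 1], [[-0.12, 0.003, 0], [0, 0, 0], 1]])

```text
t: 9.65
tool_pos: [0.5641, 0.0165, 0.1448]
tcp_rot: [3.141, 0.471, 3.114]
wrist_force: [2.7, 0.3, 1.4]
grip_width: 0.0237
grip_force: 50.0
```

Call:
jog_arm(increments=[[[-0.04, 0.001, 0], [0, 0, 0], 1], [[-0.09, 0.002, 0], [0, 0, 0], 1], [[-0.14, 0.003, 0], [0, 0, 0], 1], [[-0.18, 0.004, 0], [0, 0, 0], 1], [[-0.2, 0.005, 0], [0, 0, 0], 1]])

```text
t: 10.15
tool_pos: [0.5397, 0.0172, 0.1446]
tcp_rot: [3.141, 0.47, 3.114]
wrist_force: [3.3, 1.1, -1.2]
grip_width: 0.0237
grip_force: 50.0
```

Call:
jog_arm(increments=[[[-0.015, 0, 0], [0, 0, 0], 1], [[-0.03, 0.001, 0], [0, 0, 0], 1], [[-0.045, 0.001, 0], [0, 0, 0], 1]])

```text
t: 10.45
tool_pos: [0.5349, 0.0172, 0.1446]
tcp_rot: [3.141, 0.47, 3.114]
wrist_force: [3.4, 0.5, -1.7]
grip_width: 0.0234
grip_force: 50.0
```

Call:
jog_arm(increments=[[[-0.015, 0, 0], [0, 0, 0], 1], [[-0.03, 0.001, 0], [0, 0, 0], 1], [[-0.03, 0.001, 0], [0, 0, 0], 1]])

```text
t: 10.75
tool_pos: [0.5311, 0.0174, 0.1447]
tcp_rot: [3.141, 0.47, 3.114]
wrist_force: [2.1, 1.2, -0.4]
grip_width: 0.0234
grip_force: 50.0
```

Call:
jog_arm(increments=[[[-0.01, 0, 0], [0, 0, 0], 1], [[-0.02, 0.001, 0], [0, 0, 0], 1], [[-0.03, 0.001, 0], [0, 0, 0], 1]])

```text
t: 11.05
tool_pos: [0.5277, 0.0175, 0.1447]
tcp_rot: [3.141, 0.47, 3.114]
wrist_force: [2.9, 1.3, -3.0]
grip_width: 0.0238
grip_force: 50.0
```

Call:
jog_arm(increments=[[[-0.01, 0, 0], [0, 0, 0], 1], [[-0.02, 0.001, 0], [0, 0, 0], 1], [[-0.03, 0.001, 0], [0, 0, 0], 1]])

```text
t: 11.35
tool_pos: [0.5241, 0.0176, 0.1447]
tcp_rot: [3.141, 0.47, 3.114]
wrist_force: [4.5, 1.0, -2.0]
grip_width: 0.0239
grip_force: 50.0
```

Call:
jog_arm(increments=[[[-0.008, 0, 0], [0, 0, 0], 1], [[-0.016, 0, 0], [0, 0, 0], 1], [[-0.024, 0.001, 0], [0, 0, 0], 1]])

```text
t: 11.65
tool_pos: [0.5212, 0.0177, 0.1447]
tcp_rot: [3.141, 0.47, 3.114]
wrist_force: [2.7, -0.4, -2.5]
grip_width: 0.0236
grip_force: 50.0
```

Call:
jog_arm(increments=[[[-0.01, 0, 0], [0, 0, 0], 1], [[-0.02, 0, 0], [0, 0, 0], 1], [[-0.03, 0.001, 0], [0, 0, 0], 1]])

```text
t: 11.95
tool_pos: [0.5176, 0.0178, 0.1447]
tcp_rot: [3.141, 0.47, 3.114]
wrist_force: [2.8, 1.4, -3.5]
grip_width: 0.0236
grip_force: 50.0
```

Call:
jog_arm(increments=[[[-0.01, 0, 0], [0, 0, 0], 1], [[-0.02, 0.001, 0], [0, 0, 0], 1], [[-0.03, 0.001, 0], [0, 0, 0], 1]])

```text
t: 12.25
tool_pos: [0.514, 0.0179, 0.1448]
tcp_rot: [3.141, 0.47, 3.114]
wrist_force: [3.3, 0.8, -2.5]
grip_width: 0.0235
grip_force: 50.0
```

Call:
jog_arm(increments=[[[-0.01, 0, 0], [0, 0, 0], 1], [[-0.02, 0.001, 0], [0, 0, 0], 1], [[-0.03, 0.001, 0], [0, 0, 0], 1]])

```text
t: 12.55
tool_pos: [0.5104, 0.018, 0.1447]
tcp_rot: [3.141, 0.47, 3.114]
wrist_force: [2.2, 1.6, -2.6]
grip_width: 0.0235
grip_force: 50.0
```

Call:
jog_arm(increments=[[[-0.01, 0, 0], [0, 0, 0], 1], [[-0.02, 0.001, 0], [0, 0, 0], 1], [[-0.03, 0.001, 0], [0, 0, 0], 1]])

```text
t: 12.85
tool_pos: [0.5078, 0.0179, 0.1452]
tcp_rot: [-3.141, 0.473, 3.114]
wrist_force: [12.5, 0.7, -7.8]
grip_width: 0.0234
grip_force: 50.0
```

The stop is met: 12.5 N against the steady 3 N of drag. I ease off at once.

Call:
jog_arm(increments=[[[0.03, -0.001, 0], [0, 0, 0], 1], [[0.045, -0.001, 0], [0, 0, 0], 1], [[0.045, -0.001, 0], [0, 0, 0], 1]])

```text
t: 13.15
tool_pos: [0.5122, 0.0181, 0.1445]
tcp_rot: [3.141, 0.47, 3.115]
wrist_force: [-0.4, 0.0, -1.9]
grip_width: 0.0234
grip_force: 50.0
```

```bash
python3 - <<'E'
from workcell import bot
from h import *
import pickle
ims={n:bot.get_image(n) for n in("scene","top")};pickle.dump(ims,open("ims6.pkl","wb"))
st=bot.get_state();b,y=hbend(st);print(st["t"],b,y,st["wrist_force"],st["moment"])
Rz=Ro.from_euler('z',np.radians(y));out=[]
for n,u,v in(("scene",245,170),("top",295,170)):
    c=cv2.resize(ims[n]["frame"][v:v+100,u:u+80,::-1],None,fx=5,fy=5,interpolation=cv2.INTER_CUBIC).copy()
    for a in([0,0,0],.026*np.eye(3)[0],.052*K):
        q=(proj(ims[n],b+Rz.apply(a))-[u,v]+.5)*5;cv2.circle(c,tuple(int(i) for i in q),3,(0,0,255),-1)
    out.append(c)
cv2.imwrite("pics/g8.png",np.hstack(out))
E
```

```text
13.25 [0.54212717 0.01780409 0.08736882] -1.5483596592418467 [-0.27935783 -0.52551615 -1.46661328] [-8.35611383e-05  3.16248964e-01  2.75422307e-02]
```

Call:
jog_arm(increments=[[[0, 0, 0.04], [0, 0, 0], 1], [[0, 0, 0.09], [0, 0, 0], 1], [[0, 0, 0.14], [0, 0, 0], 1], [[0, 0, 0.145], [0, 0, 0], 1], [[0, 0, 0.145], [0, 0, 0], 1]])

```text
t: 13.75
tool_pos: [0.5124, 0.018, 0.1626]
tcp_rot: [3.142, 0.471, 3.114]
wrist_force: [0.2, -0.2, -2.1]
grip_width: 0.0237
grip_force: 50.0
```

Call:
jog_arm(increments=[[[-0.03, 0.001, 0], [0, 0, 0], 1], [[-0.06, 0.002, 0], [0, 0, 0], 1], [[-0.09, 0.003, 0], [0, 0, 0], 1]])

```text
t: 14.05
tool_pos: [0.501, 0.0185, 0.162]
tcp_rot: [3.141, 0.47, 3.114]
wrist_force: [-0.7, -0.1, -2.2]
grip_width: 0.0235
grip_force: 50.0
```

Call:
jog_arm(increments=[[[-0.08, 0.002, 0], [0, 0, 0], 1], [[-0.18, 0.004, 0], [0, 0, 0], 1], [[-0.28, 0.007, 0], [0, 0, 0], 1], [[-0.38, 0.01, 0], [0, 0, 0], 1], [[-0.42, 0.01, 0.1], [0, 0, 0], 1], [[-0.42, 0.01, 0.35], [0, 0, 0], 1], [[-0.42, 0.01, 0.42], [0, 0, 0], 1]])

```text
t: 14.75
tool_pos: [0.4513, 0.0194, 0.215]
tcp_rot: [-3.14, 0.475, 3.115]
wrist_force: [0.2, 0.2, -1.8]
grip_width: 0.0236
grip_force: 50.0
```

```bash
python3 - <<'E'
from workcell import bot
from h import *
st=bot.get_state();print(st["t"],st["tool_pos"],st["wrist_force"],hbend(st))
plan(st,[.4412,.1997,.212],SY)
T=bot.get_image("top");c=T["frame"][215:260,325:372].astype(int).sum(2)//3
for v in range(0,45,3):print(215+v,c[v,::3])
E
```

```text
14.75 [0.45132758 0.0193856  0.21495289] [ 0.23511766  0.17697207 -1.84961683] (array([0.48140469, 0.01907385, 0.15775289]), np.float64(-1.5598566424587799))
to [0.4412 0.1997 0.212 ] shift [-0.084  1.503 -0.025] turn [0.0001 0.0006 0.0379]
215 [180 160 123 123 114 115 112 111 112 110 107 106 105 136 194 197]
218 [184  92  96 123 113 114 113 109 111 109 110 113 112 136 185 199]
221 [183 140 156 124 173 153 116 115 113 109 109 112 108 200 202 198]
224 [183 138 157 112 117 124 140 145 144 147 150 179 178 226 198 197]
227 [181 139 159 186 183 188 184 184 182 184 181 181 155 227 200 201]
230 [178 134 159 246 246 246 246 246 246 246 246 246 220 228 203 203]
233 [175 131 179 247 246 246 246 246 246 246 246 246 220 228 200 202]
236 [198 197 220 246 246 246 246 246 246 246 246 246 239 244 201 201]
239 [198 197 107  98  97  97 152 221 223 175 100 100  99 104 201 198]
242 [200 199 102  97  97  96  99 107 108  98  96  96  96 164 198 198]
245 [201 200 125 135 135 135 134 133 133 132 133 132 166 198 201 196]
248 [202 202 127 135 133 134 124 134 132 132 131 129 167 197 196 195]
251 [200 180 134 121 133 135 134 133 147 133 132 132 169 198 196 196]
254 [200 179 137 136 134 134 132 132 231 131 131 133 198 199 200 198]
257 [199 198 199 196 196 196 196 196 231 194 195 196 197 196 197 198]
```

The tray is out, with the panel at about row 240 in the top view, and the hook is free. Back to above the rest.

Call:
jog_arm(increments=[[[0, 0.25, 0], [0, 0, 0.01], 1], [[0, 0.55, 0], [0, 0, 0.02], 1], [[0, 0.8, 0], [0, 0, 0.038], 1], [[0, 0.9, 0], [0, 0, 0.038], 1], [[0, 0.9, 0], [0, 0, 0.038], 1]])

```text
t: 15.3
tool_pos: [0.4504, 0.1287, 0.2114]
tcp_rot: [3.141, 0.469, -2.928]
wrist_force: [0.3, 0.0, -1.2]
grip_width: 0.0234
grip_force: 50.0
```

Call:
jog_arm(increments=[[[-0.03, 0.2, 0], [0, 0, 0], 1], [[-0.06, 0.4, 0], [0, 0, 0], 1], [[-0.08, 0.58, 0], [0, 0, 0], 1], [[-0.08, 0.59, 0], [0, 0, 0], 1], [[-0.08, 0.59, 0], [0, 0, 0], 1]])

```text
t: 15.8
tool_pos: [0.4414, 0.198, 0.2119]
tcp_rot: [3.142, 0.47, -2.929]
wrist_force: [-0.2, -0.9, -0.9]
grip_width: 0.024
grip_force: 50.0
```

```bash
python3 - <<'E'
from workcell import bot
from h import *
import pickle
ims={n:bot.get_image(n) for n in("scene","top")}
st=bot.get_state();b,y=hbend(st);print(st["t"],st["tool_pos"],st["tcp_rot"],b,y,st["wrist_force"])
plan(st,[.4412,.1997,.212],SY);plan(st,[.4412,.1997,.1072],SY)
Rz=Ro.from_euler('z',np.radians(y));out=[]
for n,u,v in(("scene",320,185),("top",247,230)):
    c=cv2.resize(ims[n]["frame"][v:v+100,u:u+80,::-1],None,fx=5,fy=5,interpolation=cv2.INTER_CUBIC).copy()
    for a in([0,0,0],[.026,0,0],[.026,0,-.018],.052*K):
        q=(proj(ims[n],b+Rz.apply(a))-[u,v]+.5)*5;cv2.circle(c,tuple(int(i) for i in q),3,(0,0,255),-1)
    out.append(c)
cv2.imwrite("pics/g9.png",np.hstack(out))
E
```

```text
15.9 [0.44162323 0.19745583 0.21218011] [ 3.14154109  0.46986766 -2.93084076] [0.47092601 0.20424383 0.15498011] 12.07653172107142 [ 1.20294921  0.61868171 -1.28789006]
to [0.4412 0.1997 0.212 ] shift [-0.004  0.019 -0.002] turn [ 0.     -0.0002  0.0001]
to [0.4412 0.1997 0.1072] shift [-0.004  0.019 -0.875] turn [ 0.     -0.0002  0.0001]
```

View pics/g9.png

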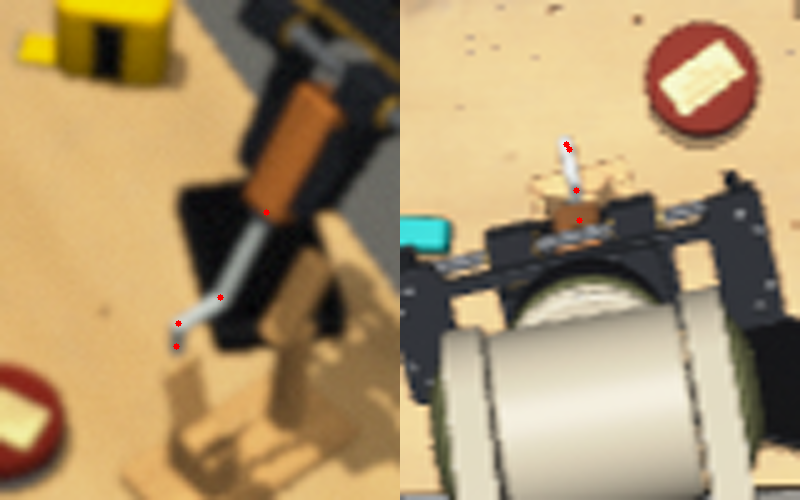

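The red points still lie on the hook (bend (220,297), tip (177,346)), so it has not slipped. I centre and lower.

Call:
jog_arm(increments=[[[-0.004, 0.019, 0], [0, 0, 0], 1], [[-0.004, 0.019, -0.12], [0, 0, 0], 1], [[-0.004, 0.019, -0.24], [0, 0, 0], 1], [[-0.004, 0.019, -0.3], [0, 0, 0], 1], [[-0.004, 0.019, -0.3], [0, 0, 0], 1], [[-0.004, 0.019, -0.3], [0, 0, 0], 1]])

```text
t: 16.5
tool_pos: [0.4414, 0.2005, 0.177]
tcp_rot: [3.141, 0.471, -2.93]
wrist_force: [0.3, 0.4, -1.5]
grip_width: 0.0237
grip_force: 50.0
```

```bash
python3 - <<'E'
from workcell import bot
from h import *
st=bot.get_state();print(st["t"],st["tool_pos"],st["tcp_rot"],st["wrist_force"])
plan(st,[.4412,.1997,.1072],SY)
E
```

```text
16.5 [0.44136494 0.2005316  0.1769531 ] [ 3.14145993  0.4709868  -2.93029897] [ 0.27442265  0.38726179 -1.46169589]
to [0.4412 0.1997 0.1072] shift [-0.001 -0.007 -0.581] turn [-0. -0. -0.]
```

Call:
jog_arm(increments=[[[-0.001, -0.007, -0.08], [0, 0, 0], 1], [[-0.001, -0.007, -0.16], [0, 0, 0], 1], [[-0.001, -0.007, -0.24], [0, 0, 0], 1], [[-0.001, -0.007, -0.32], [0, 0, 0], 1], [[-0.001, -0.007, -0.39], [0, 0, 0], 1], [[-0.001, -0.007, -0.43], [0, 0, 0], 1], [[-0.001, -0.007, -0.43], [0, 0, 0], 1]])

```text
t: 17.2
tool_pos: [0.4409, 0.1998, 0.1247]
tcp_rot: [3.141, 0.47, -2.93]
wrist_force: [-0.8, 0.3, -1.5]
grip_width: 0.0235
grip_force: 50.0
```

Call:
jog_arm(increments=[[[0, 0, -0.03], [0, 0, 0], 1], [[0, 0, -0.06], [0, 0, 0], 1], [[0, 0, -0.09], [0, 0, 0], 1], [[0, 0, -0.09], [0, 0, 0], 1]])

```text
t: 17.6
tool_pos: [0.4408, 0.1998, 0.1137]
tcp_rot: [3.141, 0.47, -2.93]
wrist_force: [0.1, -0.6, -1.4]
grip_width: 0.024
grip_force: 50.0
```

Another 6 mm, slowly, aiming for 0.1075.

Call:
jog_arm(increments=[[[0.002, 0, -0.015], [0, 0, 0], 1], [[0.003, 0, -0.03], [0, 0, 0], 1], [[0.003, 0, -0.045], [0, 0, 0], 1], [[0.003, 0, -0.05], [0, 0, 0], 1], [[0.003, 0, -0.05], [0, 0, 0], 1]])

```text
t: 18.1
tool_pos: [0.4413, 0.1998, 0.1081]
tcp_rot: [3.141, 0.47, -2.93]
wrist_force: [0.5, -0.2, -2.0]
grip_width: 0.0235
grip_force: 50.0
```

Call:
jog_arm(increments=[[[0, 0, -0.008], [0, 0, 0], 1], [[0, 0, -0.01], [0, 0, 0], 1], [[0, 0, -0.01], [0, 0, 0], 1]])

```text
t: 18.4
tool_pos: [0.4414, 0.1999, 0.1072]
tcp_rot: [3.141, 0.471, -2.93]
wrist_force: [-1.7, -0.2, 1.2]
grip_width: 0.0238
grip_force: 50.0
```

Seated: the vertical force changed from -1.5 to +1.2 N at the original height. I release.

Call:
jog_arm(increments=[[[0, 0, 0], [0, 0, 0], 0.4], [[0, 0, 0], [0, 0, 0], 0.2], [[0, 0, 0], [0, 0, 0], 0], [[0, 0, 0], [0, 0, 0], -0.3], [[0, 0, 0], [0, 0, 0], -0.7], [[0, 0, 0], [0, 0, 0], -1], [[0, 0, 0], [0, 0, 0], -1], [[0, 0, 0], [0, 0, 0], -1]], grip_force=5)

```text
t: 19.2
tool_pos: [0.4413, 0.1998, 0.107]
tcp_rot: [3.141, 0.471, -2.93]
wrist_force: [0.1, -0.8, 0.4]
grip_width: 0.0805
grip_force: 0.0
```

Call:
jog_arm(increments=[[[0, 0, 0], [0, 0, 0], -1], [[0, 0, 0], [0, 0, 0], -1]])

```text
t: 19.4
tool_pos: [0.4413, 0.1998, 0.107]
tcp_rot: [3.141, 0.471, -2.93]
wrist_force: [-0.4, -0.2, -0.6]
grip_width: 0.0882
grip_force: 0.0
```

Retreat along the tool axis, then compare the pictures with those from before the grasp.

Call:
jog_arm(increments=[[[-0.06, -0.013, 0.12], [0, 0, 0], -1], [[-0.15, -0.032, 0.3], [0, 0, 0], -1], [[-0.27, -0.058, 0.54], [0, 0, 0], -1], [[-0.4, -0.087, 0.8], [0, 0, 0], -1], [[-0.47, -0.1, 0.94], [0, 0, 0], -1], [[-0.47, -0.1, 0.94], [0, 0, 0], -1]])

```text
t: 20.0
tool_pos: [0.3849, 0.1879, 0.2219]
tcp_rot: [-3.142, 0.475, -2.93]
wrist_force: [-0.1, -0.1, 0.3]
grip_width: 0.0883
grip_force: 0.0
```

```bash
python3 - <<'E'
from workcell import bot
from h import *
import pickle
old=pickle.load(open("ims2.pkl","rb"));o0=pickle.load(open("ims.pkl","rb"));ims={n:bot.get_image(n) for n in("scene","top")};pickle.dump(ims,open("ims9.pkl","wb"))
st=bot.get_state();print(st["t"],st["tool_pos"],st["wrist_force"])
for n,u,v,w,h in(("scene",340,232,48,56),("top",270,258,32,36)):
    a,b=[cv2.cvtColor(i[n]["frame"][v:v+h,u:u+w],cv2.COLOR_RGB2GRAY).astype(np.float32) for i in(o0,ims)]
    print(n,np.abs(a-b).mean(),cv2.phaseCorrelate(a,b))
    # wooden handle by colour
    for i in(o0,ims):
        f=i[n]["frame"][v:v+h,u:u+w];hsv=cv2.cvtColor(f,cv2.COLOR_RGB2HSV);m=cv2.inRange(hsv,(5,140,60),(14,255,255));M=cv2.moments(m,True);print("  handle",M["m00"],M["m10"]/max(M["m00"],1)+u,M["m01"]/max(M["m00"],1)+v)
# whole-scene differences
for n in ims:
    d=cv2.absdiff(cv2.GaussianBlur(o0[n]["frame"],(3,3),0),cv2.GaussianBlur(ims[n]["frame"],(3,3),0)).max(2)>40
    k,l,s,c=cv2.connectedComponentsWithStats(d.astype(np.uint8))
    print(n,[s[i].tolist() for i in range(1,k) if s[i][4]>25])
E
```

```text
20.1 [0.38497514 0.18781129 0.21935912] [ 0.45136399 -0.5787002   0.25491362]
scene 3.4293156 ((0.04533266807136016, -0.012017764481317528), 1.0059731046358744)
  handle 291.0 375.4364261168385 243.5429553264605
  handle 295.0 375.4542372881356 243.56610169491526
top 1.3784722 ((0.0818974459993207, -0.01260546053538647), 1.016931796239482)
  handle 106.0 284.39622641509436 282.58490566037733
  handle 108.0 284.4259259259259 282.5
scene [[553, 0, 41, 103, 814], [519, 0, 121, 214, 10476], [626, 42, 14, 64, 586], [417, 57, 73, 69, 1844], [455, 108, 29, 36, 608], [422, 114, 30, 28, 137], [420, 122, 26, 20, 203], [506, 130, 40, 37, 980], [418, 132, 33, 19, 187], [519, 133, 121, 174, 6618], [376, 141, 78, 82, 2633], [544, 167, 15, 18, 134], [500, 168, 12, 5, 45], [480, 174, 50, 44, 1089], [533, 180, 8, 7, 34], [275, 198, 43, 61, 1331], [276, 230, 8, 5, 35], [389, 237, 14, 15, 117], [414, 271, 8, 6, 34]]
top [[329, 211, 37, 45, 1185], [453, 220, 14, 4, 28], [310, 286, 14, 7, 55], [246, 288, 80, 83, 3591], [95, 320, 99, 57, 2407], [86, 365, 20, 25, 233], [159, 426, 65, 42, 1209], [220, 437, 10, 10, 34], [250, 441, 51, 34, 676], [222, 443, 67, 37, 1166], [206, 447, 26, 33, 384], [296, 448, 24, 32, 427], [317, 454, 9, 12, 36], [319, 454, 32, 26, 353], [197, 460, 13, 20, 67], [387, 462, 13, 6, 46]]
```

```bash
python3 - <<'E'
from h import *
import pickle
g=lambda k:pickle.load(open(k,"rb"));T=g("ims9.pkl")["top"];f=lambda k:g(k)["top"]["frame"][214:230,445:475].astype(int)
for k in("ims2.pkl","ims3.pkl","ims5.pkl","ims6.pkl","ims9.pkl"):print(k,np.abs(f(k)-f("ims.pkl")).max(2).mean())
c=T["frame"][226:250,330:368].astype(int).sum(2)//3
for r in range(24):print(226+r,c[r,[4,8,12,17,18,19,24,28,32]])
for P in([.554,.018,.137],[.554,.018,.1145],[.554,.018,.096],[.554,.018,.0775],[.554,.018,.055]):print(P,proj(T,P))
E
```

```text
ims2.pkl 12.616666666666667
ims3.pkl 14.05625
ims5.pkl 15.222916666666666
ims6.pkl 15.408333333333333
ims9.pkl 15.079166666666667
226 [182 180 182 183 182 179 178 177 133]
227 [184 182 184 186 185 181 181 181 140]
228 [184 183 184 186 185 182 181 180 140]
229 [245 245 245 245 245 245 245 245 140]
230 [246 246 246 246 246 246 246 246 141]
231 [246 246 246 246 246 246 246 246 140]
232 [246 246 246 246 246 246 246 246 140]
233 [246 246 246 246 246 246 246 246 141]
234 [246 246 246 246 246 246 246 246 140]
235 [246 246 246 246 246 246 246 246 140]
236 [246 246 246 246 246 246 246 246 230]
237 [246 246 246 246 246 246 246 246 246]
238 [114 114 114 132 151 151 150 151 150]
239 [ 97  97 122 222 222 222 107 100 100]
240 [ 96  96 165 245 246 243 111  96  96]
241 [ 96  95 114 233 233 230 103  95  95]
242 [ 97  97  97 109 109 108  96  95  95]
243 [114 106 105 104 104 105  96  96  97]
244 [133 133 132 130 131 131 131 129 194]
245 [134 134 133 132 132 132 132 131 194]
246 [134 134 133 134 134 133 131 131 196]
247 [135 133 132 133 133 132 130 131 198]
248 [134 133 128 132 132 132 130 129 196]
249 [134 133 125 131 131 131 131 129 196]
[0.554, 0.018, 0.137] [348.7364177 237.9537392]
[0.554, 0.018, 0.1145] [348.31833045 239.56950305]
[0.554, 0.018, 0.096] [347.98393376 240.86183156]
[0.554, 0.018, 0.0775] [347.65765747 242.12277753]
[0.554, 0.018, 0.055] [347.27135765 243.61569385]
```

The tray's panel edge is at row 238, exactly where the stop position predicts. The hook is back to within 0.1 px of where it stood, and the arm is clear. Handing in.

```bash
python3 -c "
from workcell import bot
print(bot.close_job())"
```

```text
the job is handed in; nothing more can be done
None
```

The tray is drawn out to its stop (about 90 mm, with 12.5 N measured there, then eased off), the hook is back in its rest as it stood, and the job is handed in after about 20 s of robot time; no verdict was shown.

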